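Stand glazed tiles on edge in the drying rack

TASK

Take the two tiles out of their draining easels and stand them upright in the wooden rack, foot edge (the bare terracotta strip) down and fully home on the slot's floor: the taller tile in the back slot, next to the rack's backboard, and the square tile in the front slot. Put each about midway along its slot so that it does not stick out at the ends, and leave the mugs and the bowl where they are.

Things in the scene. Friction and masses are not known exactly. Their poses are not given: they have to be found in the camera images.
- tall_tile_centre (a point): Centre of the taller ceramic tile: slab 95 mm wide, 125 high, 10 thick, about 0.25 kg, white, bare terracotta strip 16 mm high along its foot. Axes: z up its plane to the top edge, y along its width, x through its thickness. Starts leaning 20 degrees from vertical in an easel, top edge nearer the robot; the top 77 mm are free on both faces, to be pinched across the thickness by reaching down along the tile.
- square_tile_centre (a point): Centre of the square ceramic tile: slab 95 mm wide, 95 high, 10 thick, about 0.19 kg, white, bare terracotta strip 16 mm high along its foot. Axes: z up its plane to the top edge, y along its width, x through its thickness. Starts leaning 20 degrees from vertical in an easel, top edge nearer the robot; the top 47 mm are free on both faces, to be pinched across the thickness by reaching down along the tile.
- tall_tile: The taller tile; origin at the middle of its foot edge, 62.5 mm below its centre along its z.
- square_tile: The square tile; origin at the middle of its foot edge, 47.5 mm below its centre along its z.
- easel_a: Fixed wooden draining easel, 100 x 100 mm base, about 70 mm high, in which the taller tile leans. Origin: centre of its underside; the tile's top leans towards its -x. A ledge carries the tile's foot edge 26 mm above the table and an 8 mm lip stands in front of it. It does not move.
- easel_b: Fixed wooden draining easel, 100 x 100 mm base, about 70 mm high, in which the square tile leans. Origin: centre of its underside; the tile's top leans towards its -x. A ledge carries the tile's foot edge 26 mm above the table and an 8 mm lip stands in front of it. It does not move.
- rack: Fixed wooden drying rack, 170 x 130 mm base, origin at the centre of its underside; two parallel slots (along its y) 80 mm apart, rails up to 49 mm above the table, and at its +x end a backboard 75 mm high whose inner face is 47 mm from the middle of the back slot.
- front_slot (a point): Middle of the slot's floor, in the fixed wooden rack. z up, x across the slot, pointing from front slot to back slot, y along it. Slot 14 mm wide, 130 long, floor 12 above the table; the round-topped rails rise 37 mm above the floor, mouth flared to 32 mm. This is the slot farther from the backboard.
- back_slot (a point): Middle of the slot's floor, in the fixed wooden rack. z up, x across the slot, pointing from front slot to back slot, y along it. Slot 14 mm wide, 130 long, floor 12 above the table; the round-topped rails rise 37 mm above the floor, mouth flared to 32 mm. This is the slot next to the backboard.
- mug_12: Loose bystander, origin at the centre of its underside; must stay where it is. Mug with a blue rim, 121 x 105 x 91 mm.
- mug_07: Loose bystander, origin at the centre of its underside; must stay where it is. Mug with a blue rim, 119 x 105 x 94 mm.
- bowl_16: Loose bystander, origin at the centre of its underside; must stay where it is. Pale tea bowl, 128 x 128 x 77 mm.

How it is judged:
At the end, for the whole second after the job is handed in: Both tiles stand at rest in the rack, upright to 0.2 rad, foot edge down on the slot floor (centre height within 5 mm), each within 12 mm of its slot across and within 18 mm of the slot's middle along it: the taller in the back slot, the square one in the front slot (x of tall_tile_centre in the frame of back_slot between -0.012 and 0.012 m and y of tall_tile_centre in the frame of back_slot between -0.018 and 0.018 m and z of tall_tile_centre in the frame of back_slot between 0.0575 and 0.0675 m and angle between each of tall_tile_centre, square_tile_centre's own z axis and vertical below 0.2 rad and linear speed of each of tall_tile, square_tile below 0.02 m/s and x of square_tile_centre in the frame of front_slot between -0.012 and 0.012 m and y of square_tile_centre in the frame of front_slot between -0.018 and 0.018 m and z of square_tile_centre in the frame of front_slot between 0.0425 and 0.0525 m); the robot touches nothing.
It fails at once if the first mug is pushed more than 30 mm from its place (distance of mug_12 from where it was at the start of the episode above 0.03 m).
It fails at once if the second mug is pushed more than 30 mm from its place (distance of mug_07 from where it was at the start of the episode above 0.03 m).
It fails at once if the bowl is pushed more than 30 mm from its place (distance of bowl_16 from where it was at the start of the episode above 0.03 m).
It also fails if it takes over 59 s, if anything falls off the work surface, if the arm or the gripper's body presses on something with over 40 N, if the wrist force passes 120 N, or if a joint passes its speed limit or range.

ROBOT

A 6-joint arm with a two-finger parallel gripper is mounted at the origin on the work surface; the furniture and walls round the work are solid. World frame = base frame: x ahead of the robot, y to its left, z up, the work surface at z = 0. Lengths are in m, angles in rad, forces in N, time in s.
With the tool pointing down it reaches from about 0.3 to 0.825 m from the base axis. Payload 5.4 kg.
Tool frame: the origin (TCP) lies at the very end of the fingers, on their centre line; the grasp point (between the pads) lies 19 mm behind it; y points along the fingers, x is the direction in which the jaws open and shut, and the axes are right-handed (so a half turn about y gives the same grasp; the last joint's range is limited). The gripper opens to 92 mm and grips with 3 to 60 N. Pads are 20 mm wide; open, the fingers measure 128 mm over their backs; the gripper's body (75 mm by 189 mm) begins 69 mm behind the grasp point.
Start: joints at [0.928, 0.158, 1.597, -0, 1.386, -0.21], TCP at [0.241, 0.522, 0.215] pointing down, gripper open.
Joint ranges: [-2.91, 2.91], [-0.94, 2.29], [0.18, 2.7], [-1.29, 4.43], [0.17, 2.64], [-3, 3]. Speed limits (rad/s): [2.57, 2.57, 3.14, 3.14, 3.14, 3.14].

INTERFACE

Orientations are given as a unit quaternion [x, y, z, w].
In Python, from station import robot gives the robot as it stands.
- The arm moves only by the shell command python3 -m inch 'ROWS'. ROWS is JSON, a list of rows, each a list of 7 numbers: the shift along the tool's x, y, z in mm, then the turn, a rotation vector about the tool's x, y, z in rad, then the finger opening in mm, from 0 to 91.9. In form: [[x, y, z, wx, wy, wz, jaw], ...]. A call has exactly 10 rows; each row shifts and turns the pose as measured when the row begins, along the tool's axes as they then stand; what a row does not reach is not made up. A row lasts 1/12 s, in which the tool goes at most 41.7 mm and 7.16 degrees, less where a joint would pass 70% of its speed; a pose out of reach is approached as far as the arm can. A call with a gripper value outside its range is refused whole. The fingers move at their own pace and stop on an object; the grip force is fixed at half the most. Time passes only in rows, so rows that do not move let the fingers close, or fill a call up. It gives the time, the measured TCP pose, the force and the opening at its end, in the units of the state.
- robot.state(): the state, without advancing time (a new reading comes with each control period).
- robot.read_camera(name): name is "scene" or "top" or "wrist"; returns a dict with "frame" (480x640x3 uint8, blue, green, red), "K" (3x3 intrinsics, pixels), "cam_to_world" (4x4, takes a point from camera to world coordinates); the wrist camera has in their place "hand_eye" (4x4, takes a point from camera to tool coordinates, whose origin is the TCP and whose axes are the tool frame's). Camera axes: x right, y down, z forward; pixel columns grow to the right and rows downward; lengths in m; the calibration is good to about 2 mm. A picture is of the moment at which its call begins: read the wrist's pose just before it. There is no depth.
- robot.sign_off(): hands the job in, once; it reports no verdict.
The state is a dict: "clock": time; "joint_positions": joint angles; "qd": joint speeds; "tau": joint torques, N m; "tool_pos": TCP position; "ee_rot": TCP orientation; "contact_force": force on the tool from outside, world axes, zero at the start; "moment": the same for the moment, N m; "width": finger opening in m.
Only numpy, scipy, OpenCV 4.12 (cv2) and the standard library are available. Lean on these libraries where they do the work, as an engineer would, in place of code of your own. Each camera call takes 0.05 s, during which the arm holds its last target.

## Working session

There is one attempt and no reset: what is moved stays moved. The work goes in short steps, Python scripts to look and compute and a shell command to move; the robot and the scene stay as the last step left them, time stands still between calls to the robot, and variables do not carry over. Pictures are saved under pics/ and viewed, and the job is handed in when it is done.

```bash
mkdir -p pics; ls; python3 - <<'E'
from station import robot
import cv2,numpy as np
s=robot.state(); print(s)
for n in ["scene","top","wrist"]:
    c=robot.read_camera(n); cv2.imwrite(f"pics/{n}0.png",c["frame"]); print(n,np.round(c["K"],1).tolist(),np.round(c.get("cam_to_world",c.get("hand_eye")),4).tolist())
E
```

```text
pics
{'clock': 0.0, 'joint_positions': array([ 9.27916515e-01,  1.59036283e-01,  1.59819752e+00,  2.12347793e-05,
        1.38620035e+00, -2.10060776e-01]), 'qd': array([ 6.86390789e-04,  2.93562594e-03,  2.29145616e-05,  1.66074704e-03,
       -7.92564511e-04,  8.25208904e-04]), 'tau': array([-1.18054577e-03, -3.85554564e+01, -3.22108305e+01,  7.00534252e-02,
        3.77542851e-02, -1.40740954e-04]), 'tool_pos': array([0.24079056, 0.52148025, 0.21364348]), 'ee_rot': array([ 0.59592178,  0.38036171, -0.38158606, -0.59547819]), 'contact_force': array([ 0.39172439,  0.42928322, -0.38269708]), 'moment': array([-0.01582154, -0.01449274, -0.00713111]), 'width': 0.09218164098559194}
scene [[449.8, 0.0, 319.6], [0.0, 449.8, 242.9], [0.0, 0.0, 1.0]] [[-0.7318, -0.4305, 0.5283, -0.0926], [-0.6815, 0.4662, -0.5642, 0.8141], [-0.0034, -0.7729, -0.6345, 0.6379], [0.0, 0.0, 0.0, 1.0]]
top [[457.4, 0.0, 315.7], [0.0, 457.4, 246.4], [0.0, 0.0, 1.0]] [[0.0035, -0.988, 0.1546, 0.2311], [-1.0, -0.0041, -0.0037, 0.2946], [0.0043, -0.1546, -0.988, 1.0526], [0.0, 0.0, 0.0, 1.0]]
wrist [[401.4, 0.0, 325.6], [0.0, 401.4, 236.2], [0.0, 0.0, 1.0]] [[1.0, 0.0017, 0.0001, 0.0001], [0.0003, -0.2354, 0.9719, -0.1703], [0.0017, -0.9719, -0.2354, 0.0662], [0.0, 0.0, 0.0, 1.0]]
```

View pics/scene0.png

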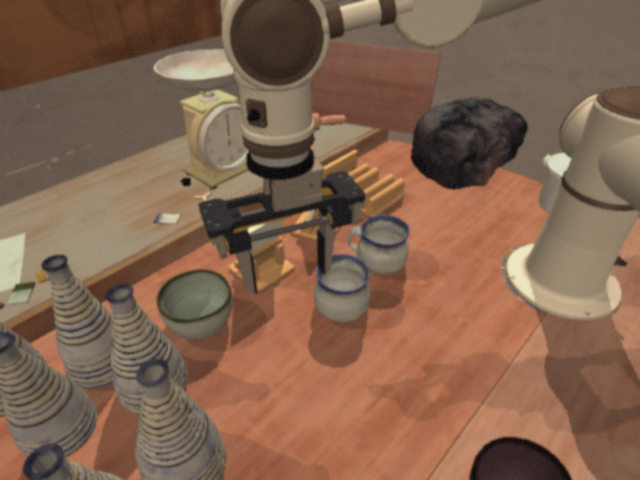

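View pics/top0.png

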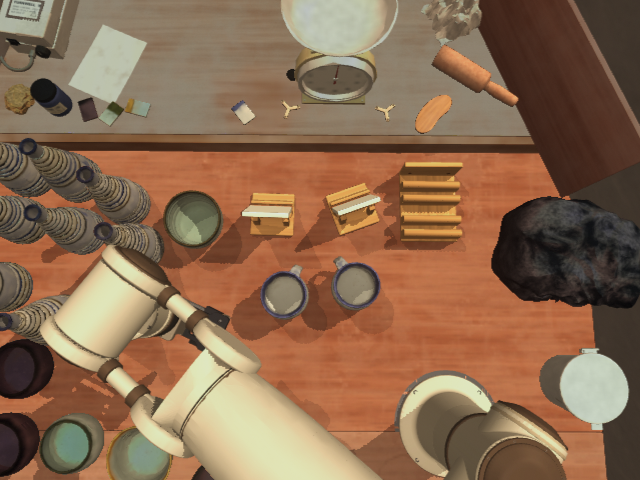

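View pics/wrist0.png

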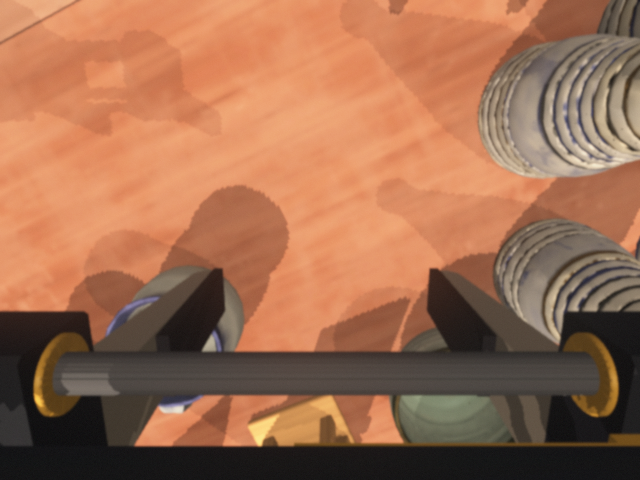

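The top view shows the bowl at (193,219), the easels at (270,214) and (354,209), the rack at (431,202) with its backboard at the top, and the mugs at (285,294) and (356,285). I'll enlarge this area.

```bash
python3 - <<'E'
import cv2
f=cv2.imread("pics/top0.png")
for n,(x,y,w,h) in dict(e=(235,170,150,75),r=(385,150,90,100)).items():
    k=min(800//w,600//h); cv2.imwrite(f"pics/top0_{n}.png",cv2.resize(f[y:y+h,x:x+w],None,fx=k,fy=k,interpolation=cv2.INTER_CUBIC)); print(n,k)
E
```

```text
e 5
r 6
```

View pics/top0_e.png

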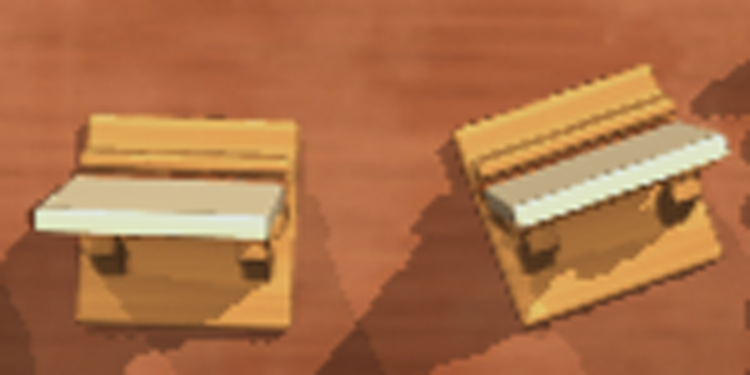

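View pics/top0_r.png

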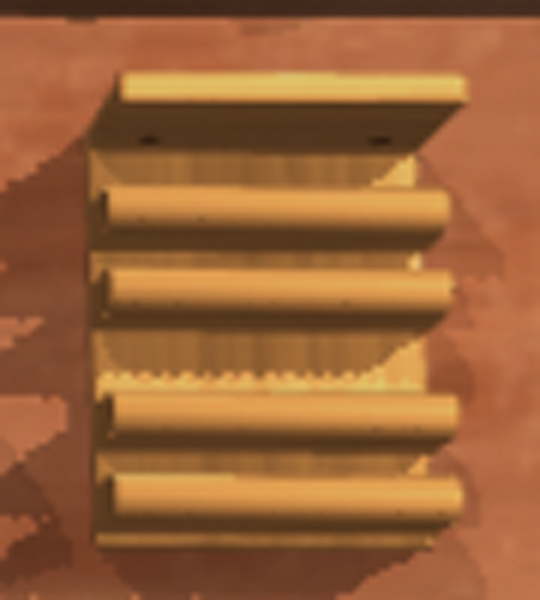

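The left easel holds the taller tile: its top edge runs from (36,220) to (267,226) in the crop. The right easel holds the square tile. The rack's rails lie almost along the image rows. Next I'll turn these pixels into positions.

```bash
cat > h.py <<'E'
import numpy as np,cv2
from scipy.spatial.transform import Rotation as R
from station import robot
CT=dict(top=([[457.4,0,315.7],[0,457.4,246.4],[0,0,1]],None))
def cams(n):
    c=robot.read_camera(n); return c
def bp(c,px,z,T=None):
    T=c["cam_to_world"] if T is None else T
    T=np.array(T); d=T[:3,:3]@np.linalg.inv(c["K"])@np.array([px[0],px[1],1.]); o=T[:3,3]
    return o+d*(z-o[2])/d[2]
def proj(c,P,T=None):
    T=np.linalg.inv(np.array(c["cam_to_world"] if T is None else T)); q=T[:3,:3]@np.array(P)+T[:3,3]; q=np.array(c["K"])@q; return q[:2]/q[2]
def tool():
    s=robot.state(); T=np.eye(4); T[:3,:3]=R.from_quat(s["ee_rot"]).as_matrix(); T[:3,3]=s["tool_pos"]; return T,s
E
python3 - <<'E'
from h import *
np.set_printoptions(precision=4,suppress=True)
c=cams("top")
e=lambda x,y:(235+x/5-.4,170+y/5-.4)
r=lambda x,y:(385+x/6-.4,150+y/6-.4)
print("tall top corners");
Q=np.array([bp(c,e(*p),.1435) for p in [(36,210),(268,215),(265,237),(36,230)]]);print(Q,Q.mean(0),np.linalg.norm(Q[0]-Q[1]),np.linalg.norm(Q[3]-Q[2]))
print("square"); Q=np.array([bp(c,e(*p),.115) for p in [(513,208),(722,135),(727,155),(518,227)]]);print(Q,Q.mean(0),np.linalg.norm(Q[0]-Q[1]),np.linalg.norm(Q[3]-Q[2]))
print("easel corners z~.02")
for L in [[(92,115),(298,122),(290,328),(78,322)],[(455,130),(650,66),(720,255),(528,327)]]:
    Q=np.array([bp(c,e(*p),.015) for p in L]);print(Q,Q.mean(0))
print("rack")
for p,z in [((107,207),.049),((451,210),.049),((107,288),.049),((453,292),.049),((114,411),.049),((459,414),.049),((114,494),.049),((463,498),.049),((120,85),.075),((466,90),.075)]: print(bp(c,r(*p),z))
T,s=tool();print(T)
E
```

```text
tall top corners
[[0.4445 0.4418 0.1435]
 [0.4428 0.3474 0.1435]
 [0.4336 0.3485 0.1435]
 [0.4361 0.4416 0.1435]] [0.4392 0.3948 0.1435] 0.0944271637917744 0.09310738049326443
square
[[0.4529 0.2462 0.115 ]
 [0.4849 0.1578 0.115 ]
 [0.4762 0.1558 0.115 ]
 [0.4447 0.2441 0.115 ]] [0.4647 0.201  0.115 ] 0.09403850523274258 0.09375658253620814
easel corners z~.02
[[0.5202 0.4378 0.015 ]
 [0.5173 0.3414 0.015 ]
 [0.4194 0.3441 0.015 ]
 [0.4218 0.4418 0.015 ]] [0.4697 0.3913 0.015 ]
[[0.5138 0.268  0.015 ]
 [0.5452 0.1764 0.015 ]
 [0.4547 0.1451 0.015 ]
 [0.4204 0.2343 0.015 ]] [0.4835 0.206  0.015 ]
rack
[0.5322 0.0944 0.049 ]
[ 0.5317 -0.036   0.049 ]
[0.5007 0.0952 0.049 ]
[ 0.4997 -0.0353  0.049 ]
[0.4533 0.0938 0.049 ]
[ 0.4527 -0.0354  0.049 ]
[0.4217 0.0946 0.049 ]
[ 0.4208 -0.0354  0.049 ]
[0.5713 0.0935 0.075 ]
[ 0.57   -0.0351  0.075 ]
[[ 0.4194 -0.0007 -0.9078  0.241 ]
 [ 0.9078 -0.0009  0.4194  0.5217]
 [-0.0011 -1.      0.0002  0.214 ]
 [ 0.      0.      0.      1.    ]]
```

Sizes agree with the task: the tile edges come out at 94 mm and the slots at 130 mm. Slot middles are at about x = 0.516 (back) and 0.437 (front), y = 0.0295. I'll take the square tile first and work out its pre-grasp.

```bash
cat >> h.py <<'E'
from scipy.linalg import logm,expm
np.set_printoptions(precision=4,suppress=True)
def pose(p,yaw,tilt):
    # x across tile (+x away), y down along tile, z = x cross y
    Z=R.from_euler('z',yaw).as_matrix(); t=tilt
    x=np.array([np.cos(t),0,np.sin(t)]); y=np.array([np.sin(t),0,-np.cos(t)])
    M=np.eye(4); M[:3,:3]=Z@np.c_[x,y,np.cross(x,y)]; M[:3,3]=p; return M
D=np.deg2rad
SQ=dict(top=np.array([.4647,.201,.115]),yaw=.346)
TA=dict(top=np.array([.4392,.3948,.1435]),yaw=-.027)
def grasp(o,depth): # TCP depth below top along tile (m)
    M=pose(o["top"],o["yaw"],D(20)); M[:3,3]+=M[:3,1]*depth; return M
def plan(Tg,n=10):
    T,s=tool(); rel=np.linalg.inv(T)@Tg
    d=expm(np.real(logm(rel))/n)
    rv=R.from_matrix(d[:3,:3]).as_rotvec()
    print("per row x%d:"%n,np.round(d[:3,3]*1000,1),np.round(rv,4),"|deg",np.degrees(np.linalg.norm(rv)).round(2),"mm",np.linalg.norm(d[:3,3]*1000).round(1))
    M=T.copy();P=[]
    for i in range(n): M=M@d;P.append(np.round(M[:3,3],3).tolist())
    print("path",P[1::3],P[-1]); print("clock",s["clock"],"F",s["contact_force"].round(1),"w",s["width"].round(4)); return d
E
python3 -c "
from h import *
plan(grasp(SQ,-.09),8)
plan(grasp(TA,-.09),8)"
```

```text
per row x8: [-13.    0.9 -47.5] [-0.0172  0.098  -0.0415] |deg 6.18 mm 49.3
path [[0.313, 0.455, 0.212], [0.394, 0.331, 0.209], [0.436, 0.191, 0.2]] [0.436, 0.191, 0.2]Traceback (most recent call last):
  File "<string>", line 3, in <module>
    plan(grasp(SQ,-.09),8)
    ~~~~^^^^^^^^^^^^^^^^^^
  File "h.py", line 34, in plan
    print("path",P[1::3],P[-1]); print("clock",s["clock"],"F",s["contact_force"].round(1),"w",s["width"].round(4)); return d
                                                                                              ^^^^^^^^^^^^^^^^
AttributeError: 'float' object has no attribute 'round'
```

```bash
sed -i 's/s\["width"\].round(4)/round(s["width"],4)/' h.py
python3 -c "
from h import *
plan(grasp(SQ,-.09),10)"
```

```text
per row x10: [-10.    0.8 -38.1] [-0.0138  0.0784 -0.0332] |deg 4.94 mm 39.4
path [[0.3, 0.469, 0.213], [0.371, 0.375, 0.21], [0.418, 0.267, 0.206]] [0.436, 0.191, 0.2]
clock 0.2 F [-0.2 -0.5  0.2] w 0.0918
```

```bash
python3 -m inch '[[-10,0.8,-38,-0.014,0.078,-0.033,50],[-10,0.8,-38,-0.014,0.078,-0.033,50],[-10,0.8,-38,-0.014,0.078,-0.033,50],[-10,0.8,-38,-0.014,0.078,-0.033,50],[-10,0.8,-38,-0.014,0.078,-0.033,50],[-10,0.8,-38,-0.014,0.078,-0.033,50],[-10,0.8,-38,-0.014,0.078,-0.033,50],[-10,0.8,-38,-0.014,0.078,-0.033,50],[-10,0.8,-38,-0.014,0.078,-0.033,50],[-10,0.8,-38,-0.014,0.078,-0.033,50]]'; python3 -c "
from h import *
plan(grasp(SQ,-.06),10)"
```

```text
clock: 1.03
tool_pos: [0.4384, 0.1832, 0.1978]
ee_rot: [-0.664, -0.24, -0.014, 0.708]
contact_force: [0.3, -0.9, 0.4]
width: 0.0497
per row x10: [0.  2.8 0.8] [ 0.0005 -0.0019  0.0018] |deg 0.15 mm 2.9
path [[0.44, 0.185, 0.193], [0.442, 0.189, 0.185], [0.444, 0.192, 0.177]] [0.445, 0.194, 0.171]
clock 1.0333 F [ 0.3 -0.9  0.4] w 0.0497
```

```bash
python3 - <<'E'
from h import *
T,s=tool(); c=cams("wrist"); W=T@c["hand_eye"]; f=c["frame"].copy()
M=grasp(SQ,0)
for zz in(-.0475,.0475):
  for xx in (-.005,.005):
    p=M[:3,3]+M[:3,2]*zz+M[:3,0]*xx; q=proj(c,p,W); print(q); cv2.circle(f,tuple(int(v) for v in q),3,(0,0,255),1)
cv2.imwrite("pics/w1.png",f)
c=cams("scene"); cv2.imwrite("pics/s1.png",c["frame"])
E
```

```text
[318.2466 296.8382]
[332.7676 296.5125]
[315.0203 156.2772]
[330.8471 155.9898]
```

View pics/w1.png

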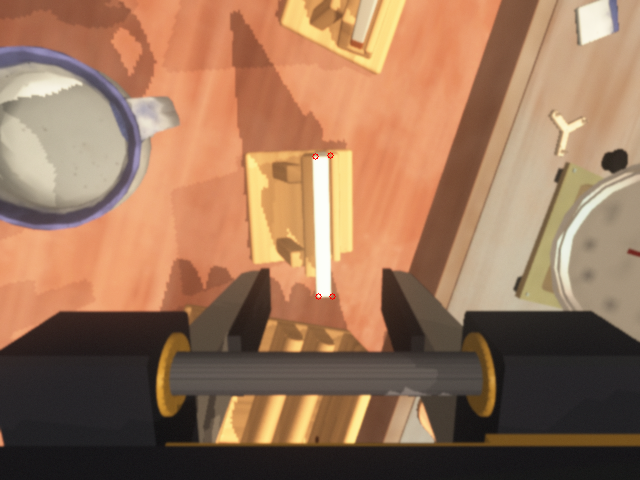

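View pics/s1.png

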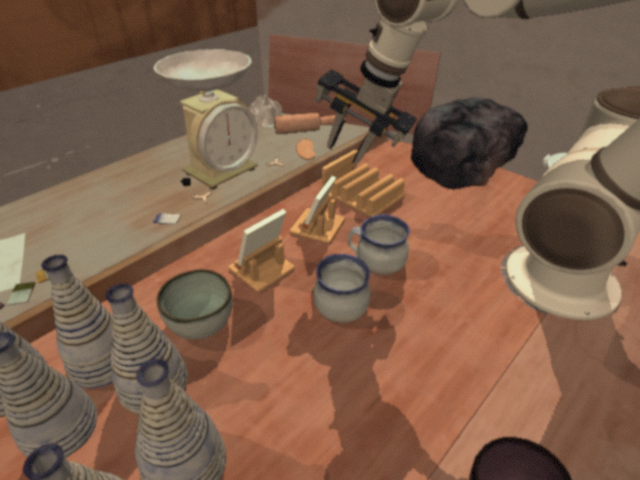

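The predicted corners fall on the tile's top edge in the wrist view, at (323,156) and (325,297). The pose is confirmed, so I can descend.

```bash
python3 -c "
from h import *
plan(grasp(SQ,.038),6)"
```

```text
per row x6: [ 0.3 20.9  1.9] [ 0.0013 -0.0041  0.0023] |deg 0.28 mm 21.0
path [[0.451, 0.188, 0.157], [0.471, 0.201, 0.099]] [0.477, 0.205, 0.079]
clock 1.1333 F [-0.8  1.  -2.2] w 0.05
```

```bash
python3 -m inch '[[0.3,21,2,0.001,-0.004,0.002,50],[0.3,21,2,0.001,-0.004,0.002,50],[0.3,21,2,0.001,-0.004,0.002,50],[0.3,21,2,0.001,-0.004,0.002,50],[0.3,21,2,0.001,-0.004,0.002,50],[0.3,21,2,0.001,-0.004,0.002,50],[0,0,0,0,0,0,20],[0,0,0,0,0,0,5],[0,0,0,0,0,0,5],[0,0,0,0,0,0,5]]'; python3 -c "
from h import *
plan(grasp(SQ,.038),10)"
```

```text
clock: 1.97
tool_pos: [0.4808, 0.2097, 0.0786]
ee_rot: [-0.664, -0.244, -0.003, 0.707]
contact_force: [0.2, 0.5, 0.1]
width: 0.0255
per row x10: [-0.5 -0.2 -0.3] [0.0001 0.0003 0.0007] |deg 0.04 mm 0.6
path [[0.48, 0.209, 0.079], [0.479, 0.208, 0.079], [0.478, 0.206, 0.079]] [0.477, 0.205, 0.079]
clock 1.9667 F [0.2 0.5 0.1] w 0.0255
```

```bash
python3 -m inch '[[-4.5,-1,-3,0,0,0.005,22],[0,0,0,0,0,0,5],[0,0,0,0,0,0,5],[0,0,0,0,0,0,5],[0,0,0,0,0,0,5],[0,0,0,0,0,0,5],[0,0,0,0,0,0,5],[0,0,0,0,0,0,5],[0,0,0,0,0,0,5],[0,0,0,0,0,0,5]]'; python3 -c "
from h import *
plan(grasp(SQ,.038),10);plan(grasp(SQ,-.06),6)"
```

```text
clock: 2.8
tool_pos: [0.4774, 0.2047, 0.0814]
ee_rot: [-0.665, -0.244, -0.002, 0.706]
contact_force: [-0.2, -0.0, -2.1]
width: 0.0098
per row x10: [-0.1  0.2  0.1] [0.0002 0.0003 0.0005] |deg 0.04 mm 0.2
path [[0.477, 0.205, 0.081], [0.477, 0.205, 0.08], [0.477, 0.205, 0.08]] [0.477, 0.205, 0.079]
clock 2.8 F [-0.2 -0.  -2.1] w 0.0098
per row x6: [ -0.1 -16.    0.1] [0.0003 0.0005 0.0009] |deg 0.06 mm 16.0
path [[0.467, 0.201, 0.111], [0.451, 0.196, 0.156]] [0.445, 0.194, 0.171]
clock 2.8 F [-0.2 -0.  -2.1] w 0.0098
```

```bash
python3 -m inch '[[0,-8,0,0,0,0,5],[0,-13,0,0,0,0,5],[0,-13,0,0,0,0,5],[0,-13,0,0,0,0,5],[0,-13,0,0,0,0,5],[0,-13,0,0,0,0,5],[0,-13,0,0,0,0,5],[0,-13,0,0,0,0,5],[0,-13,0,0,0,0,5],[0,-8,0,0,0,0,5]]'; python3 -c "
from h import *
plan(pose([.437,.0295,.17],-.005,0),10)
c=cams('scene');cv2.imwrite('pics/s2.png',c['frame'])"
```

```text
clock: 3.63
tool_pos: [0.4345, 0.1898, 0.2012]
ee_rot: [-0.665, -0.244, -0.002, 0.706]
contact_force: [0.3, -0.4, -0.9]
width: 0.0099
per row x10: [ -3.3   2.4 -15.9] [-0.006   0.035   0.0351] |deg 2.86 mm 16.5
path [[0.44, 0.158, 0.194], [0.444, 0.11, 0.185], [0.442, 0.062, 0.175]] [0.437, 0.029, 0.17]
clock 3.6333 F [ 0.3 -0.4 -0.9] w 0.0099
```

View pics/s2.png

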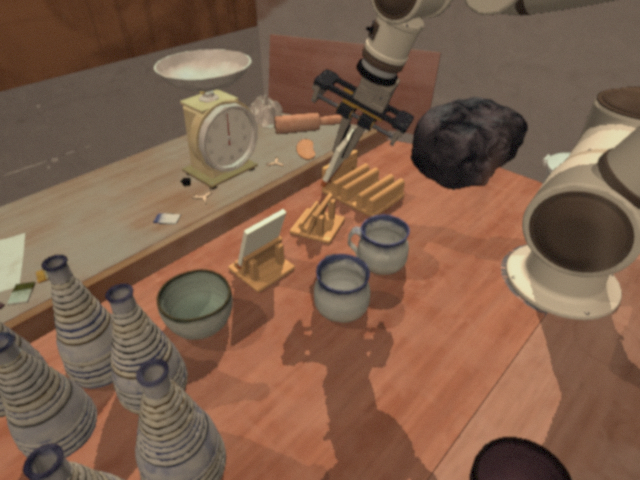

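The tile is out of its easel and held. Next is to the front slot, turning it upright.

```bash
python3 -m inch '[[-3.3,2.4,-16,-0.006,0.035,0.035,5],[-3.3,2.4,-16,-0.006,0.035,0.035,5],[-3.3,2.4,-16,-0.006,0.035,0.035,5],[-3.3,2.4,-16,-0.006,0.035,0.035,5],[-3.3,2.4,-16,-0.006,0.035,0.035,5],[-3.3,2.4,-16,-0.006,0.035,0.035,5],[-3.3,2.4,-16,-0.006,0.035,0.035,5],[-3.3,2.4,-16,-0.006,0.035,0.035,5],[-3.3,2.4,-16,-0.006,0.035,0.035,5],[-3.3,2.4,-16,-0.006,0.035,0.035,5]]'; python3 -c "
from h import *
plan(pose([.437,.0295,.12],-.005,0),5)
T,s=tool();c=cams('top');cv2.imwrite('pics/t3.png',c['frame'][130:280,330:530].repeat(4,0).repeat(4,1))
c=cams('wrist');cv2.imwrite('pics/w3.png',c['frame'])
c=cams('scene');cv2.imwrite('pics/s3.png',cv2.resize(c['frame'][100:250,270:470],None,fx=4,fy=4,interpolation=2))"
```

```text
clock: 4.52
tool_pos: [0.4367, 0.0245, 0.1703]
ee_rot: [0.707, -0.008, 0.003, -0.707]
contact_force: [0.2, 0.3, -2.0]
width: 0.01
per row x5: [ 0.1 10.1  1. ] [ 0.0001 -0.0022 -0.0016] |deg 0.16 mm 10.1
path [[0.437, 0.027, 0.15], [0.437, 0.029, 0.12]] [0.437, 0.029, 0.12]
clock 4.5167 F [ 0.2  0.3 -2. ] w 0.01
```

View pics/w3.png

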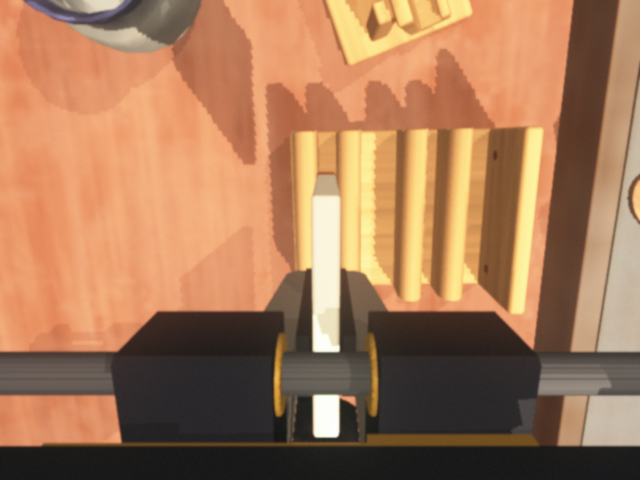

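View pics/s3.png

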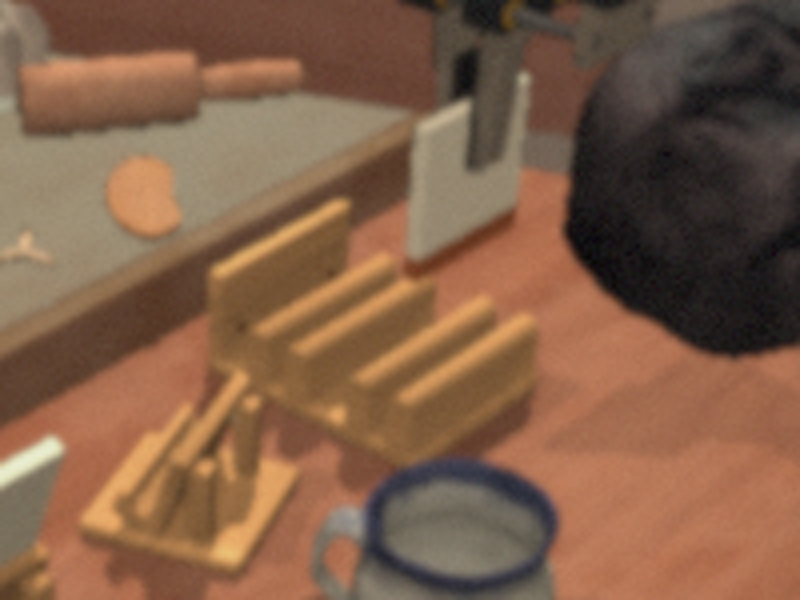

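The tile hangs upright with its foot strip down, lined up over the front slot (tile at column 325, slot mid at about 327). I'll descend.

```bash
python3 -m inch '[[0,10,1,0,-0.002,-0.0015,5],[0,10,1,0,-0.002,-0.0015,5],[0,10,1,0,-0.002,-0.0015,5],[0,10,1,0,-0.002,-0.0015,5],[0,10,1,0,-0.002,-0.0015,5],[0,8,0,0,0,0,5],[0,8,0,0,0,0,5],[0,8,0,0,0,0,5],[0,6,0,0,0,0,5],[0,4,0,0,0,0,5]]'; python3 -c "
from h import *
plan(pose([.437,.0295,.071],-.005,0),5)
c=cams('scene');cv2.imwrite('pics/s4.png',cv2.resize(c['frame'][100:250,270:470],None,fx=4,fy=4,interpolation=2))"
```

```text
clock: 5.5
tool_pos: [0.4364, 0.0374, 0.079]
ee_rot: [-0.706, -0.006, -0.001, 0.708]
contact_force: [-0.4, 0.1, -2.8]
width: 0.0097
per row x5: [ 0.1  1.6 -1.6] [-0.0007  0.0024  0.002 ] |deg 0.18 mm 2.3
path [[0.437, 0.034, 0.076], [0.437, 0.029, 0.071]] [0.437, 0.029, 0.071]
clock 5.5 F [-0.4  0.1 -2.8] w 0.0097
```

View pics/s4.png

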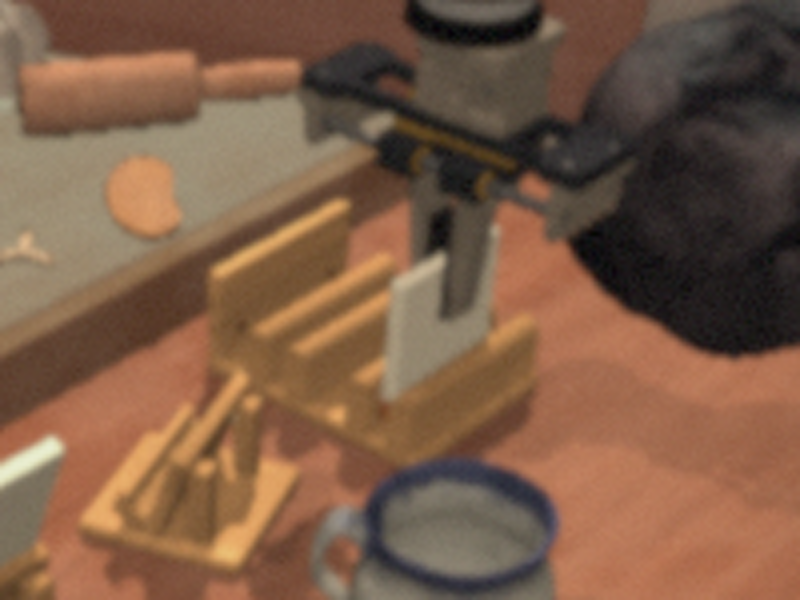

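The tile has entered the slot and is about 8 mm too far along +y. I'll shift it back and lower it gently.

```bash
python3 -m inch '[[0.3,1,-4,0,0.005,0.005,5],[0.3,1,-4,0,0.005,0.005,5],[0,1,0,0,0,0,5],[0,1,0,0,0,0,5],[0,1,0,0,0,0,5],[0,1,0,0,0,0,5],[0,1,0,0,0,0,5],[0,1,0,0,0,0,5],[0,1,0,0,0,0,5],[0,0,0,0,0,0,5]]'; python3 -c "
from h import *
plan(pose([.437,.0295,.071],-.005,0),5)"
```

```text
clock: 6.38
tool_pos: [0.4387, 0.0278, 0.0704]
ee_rot: [-0.706, 0.001, -0.002, 0.708]
contact_force: [-1.1, -0.4, -1.4]
width: 0.0095
per row x5: [-0.4 -0.1  0.3] [-0.0006 -0.      0.0004] |deg 0.04 mm 0.5
path [[0.438, 0.028, 0.071], [0.437, 0.03, 0.071]] [0.437, 0.03, 0.071]
clock 6.3833 F [-1.1 -0.4 -1.4] w 0.0095
```

```bash
python3 -m inch '[[-1,1,1,0,0,0,5],[0,1.5,0,0,0,0,5],[0,1.5,0,0,0,0,5],[0,1.5,0,0,0,0,5],[0,1.5,0,0,0,0,5],[0,0,0,0,0,0,5],[0,0,0,0,0,0,5],[0,0,0,0,0,0,5],[0,0,0,0,0,0,5],[0,0,0,0,0,0,5]]'; python3 -c "
from h import *
plan(pose([.437,.0295,.071],-.005,0),5)"
```

```text
clock: 7.22
tool_pos: [0.4388, 0.0285, 0.0702]
ee_rot: [-0.707, 0.001, -0.001, 0.707]
contact_force: [0.1, 0.4, 1.1]
width: 0.0099
per row x5: [-0.4 -0.2  0.2] [-0.      0.0005  0.0002] |deg 0.03 mm 0.4
path [[0.438, 0.029, 0.071], [0.437, 0.03, 0.071]] [0.437, 0.03, 0.071]
clock 7.2167 F [0.1 0.4 1.1] w 0.0099
```

```bash
python3 -m inch '[[0,3,0,0,0,0,5],[0,4,0,0,0,0,5],[0,4,0,0,0,0,5],[0,4,0,0,0,0,5],[0,4,0,0,0,0,5],[0,4,0,0,0,0,5],[0,4,0,0,0,0,5],[0,4,0,0,0,0,5],[0,4,0,0,0,0,5],[0,4,0,0,0,0,5]]'; python3 -c "
from h import *
plan(pose([.437,.0295,.071],-.005,0),5)"
```

```text
clock: 8.05
tool_pos: [0.44, 0.0286, 0.07]
ee_rot: [0.707, -0.007, -0.01, -0.707]
contact_force: [-16.5, 3.0, 36.2]
width: 0.01
per row x5: [-0.6 -0.2  0.2] [ 0.0002  0.0017 -0.0048] |deg 0.29 mm 0.6
path [[0.439, 0.029, 0.07], [0.437, 0.029, 0.071]] [0.437, 0.029, 0.071]
clock 8.05 F [-16.5   3.   36.2] w 0.01
```

It meets a firm stop, 36 N at z = 0.070 (0.071 expected), so it is home. I'll release.

```bash
python3 -m inch '[[0,-0.5,0,0,0,0,14],[0,0,0,0,0,0,20],[0,0,0,0,0,0,30],[0,0,0,0,0,0,30],[0,0,0,0,0,0,30],[0,0,0,0,0,0,30],[0,-10,0,0,0,0,30],[0,-15,0,0,0,0,30],[0,-20,0,0,0,0,30],[0,-25,0,0,0,0,30]]'; python3 -c "
from h import *
plan(grasp(TA,-.12),10)
c=cams('scene');cv2.imwrite('pics/s5.png',cv2.resize(c['frame'][100:250,270:470],None,fx=4,fy=4,interpolation=2))
c=cams('wrist');cv2.imwrite('pics/w5.png',c['frame'])"
```

```text
clock: 8.88
tool_pos: [0.4376, 0.0295, 0.1392]
ee_rot: [-0.706, 0.011, 0.014, 0.708]
contact_force: [-0.2, -1.4, -0.1]
width: 0.0301
per row x10: [ -2.7 -12.3  36.6] [-0.0007  0.003  -0.0384] |deg 2.21 mm 38.7
path [[0.432, 0.103, 0.164], [0.422, 0.212, 0.2], [0.409, 0.322, 0.234]] [0.398, 0.396, 0.256]
clock 8.8833 F [-0.2 -1.4 -0.1] w 0.0301
```

View pics/s5.png

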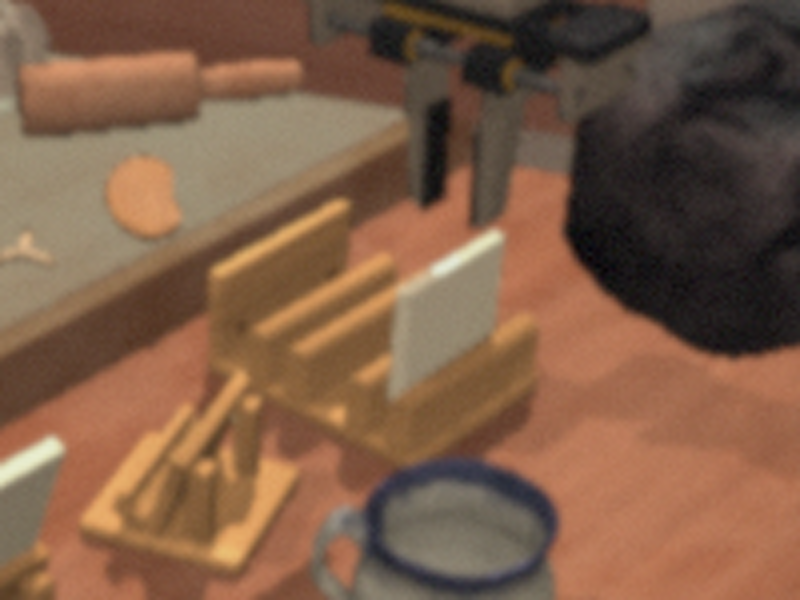

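View pics/w5.png

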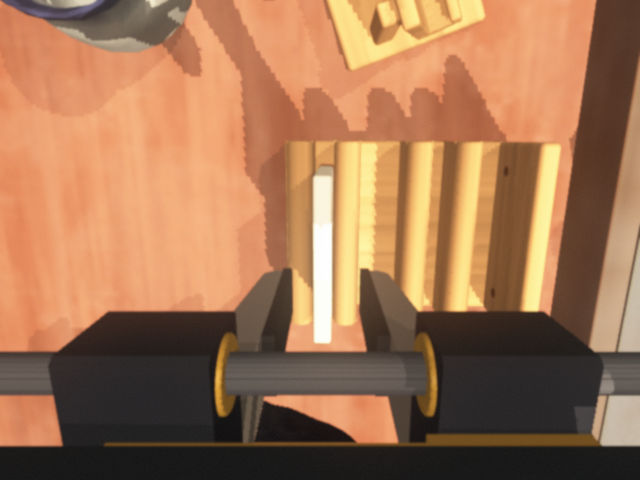

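The square tile stands in the front slot: its top edge is at column 323 in the wrist view, mid-way along and between the rails. Now to the tall tile.

```bash
python3 -m inch '[[-2.7,-12,36,0,0.003,-0.038,50],[-2.7,-12,36,0,0.003,-0.038,50],[-2.7,-12,36,0,0.003,-0.038,50],[-2.7,-12,36,0,0.003,-0.038,50],[-2.7,-12,36,0,0.003,-0.038,50],[-2.7,-12,36,0,0.003,-0.038,50],[-2.7,-12,36,0,0.003,-0.038,50],[-2.7,-12,36,0,0.003,-0.038,50],[-2.7,-12,36,0,0.003,-0.038,50],[-2.7,-12,36,0,0.003,-0.038,50]]'; python3 - <<'E'
from h import *
T,s=tool(); c=cams("wrist"); W=T@c["hand_eye"]; f=c["frame"].copy()
M=grasp(TA,0)
for zz in(-.0475,.0475):
  for xx in (-.005,.005):
    p=M[:3,3]+M[:3,2]*zz+M[:3,0]*xx; q=proj(c,p,W); print(q); cv2.circle(f,tuple(int(v) for v in q),3,(0,0,255),1)
cv2.imwrite("pics/w6.png",f)
plan(grasp(TA,.048),8)
E
```

```text
clock: 9.82
tool_pos: [0.4013, 0.3976, 0.2597]
ee_rot: [0.695, 0.115, 0.146, -0.695]
contact_force: [1.1, -0.4, -0.9]
width: 0.0498
[311.7868 292.4456]
[324.6779 292.1416]
[308.5298 168.529 ]
[322.4155 168.2745]
per row x8: [-0.6 21.6 -1.2] [-0.0012 -0.0018  0.0031] |deg 0.22 mm 21.6
path [[0.414, 0.402, 0.221], [0.435, 0.398, 0.16], [0.456, 0.394, 0.098]] [0.456, 0.394, 0.098]
clock 9.8667 F [-4.6  1.   0.8] w 0.0499
```

View pics/w6.png

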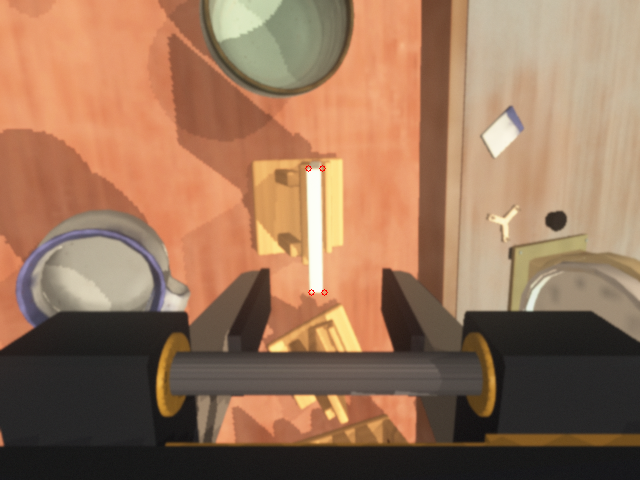

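The tall tile's predicted corners match too: its edge runs from (315,168) to (317,292). Descending.

```bash
python3 -m inch '[[-0.6,21,-1.2,-0.001,-0.002,0.003,50],[-0.6,21,-1.2,-0.001,-0.002,0.003,50],[-0.6,21,-1.2,-0.001,-0.002,0.003,50],[-0.6,21,-1.2,-0.001,-0.002,0.003,50],[-0.6,21,-1.2,-0.001,-0.002,0.003,50],[-0.6,21,-1.2,-0.001,-0.002,0.003,50],[-0.6,20,-1.2,-0.001,-0.002,0.003,50],[-0.6,15,-1.2,-0.001,-0.002,0.003,50],[0,8,0,0,0,0,50],[0,0,0,0,0,0,40]]'; python3 -c "
from h import *
plan(grasp(TA,.048),1)"
```

```text
clock: 10.7
tool_pos: [0.4505, 0.4001, 0.0913]
ee_rot: [0.697, 0.117, 0.125, -0.696]
contact_force: [-0.8, 0.2, -0.5]
width: 0.0455
per row x1: [ 7.3 -5.  -5.7] [-0.0053  0.0154 -0.0047] |deg 0.97 mm 10.5
path [] [0.456, 0.394, 0.098]
clock 10.7 F [-0.8  0.2 -0.5] w 0.0455
```

```bash
python3 -m inch '[[7,-5,-5.5,-0.005,0.015,-0.005,40],[0,0,0,0,0,0,30],[0,0,0,0,0,0,20],[0,0,0,0,0,0,5],[0,0,0,0,0,0,5],[0,0,0,0,0,0,5],[0,0,0,0,0,0,5],[0,0,0,0,0,0,5],[0,0,0,0,0,0,5],[0,0,0,0,0,0,5]]'; python3 -c "
from h import *
plan(grasp(TA,.048),1)"
```

```text
clock: 11.53
tool_pos: [0.4554, 0.3952, 0.1025]
ee_rot: [0.697, 0.114, 0.134, -0.695]
contact_force: [0.0, -1.0, -1.4]
width: 0.0099
per row x1: [-1.2  3.9 -0.9] [-0.0024 -0.0013  0.0031] |deg 0.24 mm 4.2
path [] [0.456, 0.394, 0.098]
clock 11.5333 F [ 0.  -1.  -1.4] w 0.0099
```

```bash
python3 -m inch '[[0,-8,0,0,0,0,5],[0,-15,0,0,0,0,5],[0,-18,0,0,0,0,5],[0,-18,0,0,0,0,5],[0,-18,0,0,0,0,5],[0,-18,0,0,0,0,5],[0,-18,0,0,0,0,5],[0,-18,0,0,0,0,5],[0,-12,0,0,0,0,5],[0,-8,0,0,0,0,5]]'; python3 -c "
from h import *
plan(pose([.516,.0295,.22],-.005,0),12)
c=cams('scene');cv2.imwrite('pics/s7.png',c['frame'])"
```

```text
clock: 12.37
tool_pos: [0.3992, 0.3946, 0.2511]
ee_rot: [0.698, 0.113, 0.133, -0.695]
contact_force: [-0.0, -0.1, -2.2]
width: 0.0097
per row x12: [  9.6   4.5 -30.2] [ 0.0003 -0.0019  0.0291] |deg 1.67 mm 32.1
path [[0.419, 0.334, 0.249], [0.448, 0.242, 0.243], [0.477, 0.151, 0.235], [0.506, 0.06, 0.224]] [0.516, 0.03, 0.22]
clock 12.3667 F [-0.  -0.1 -2.2] w 0.0097
```

View pics/s7.png

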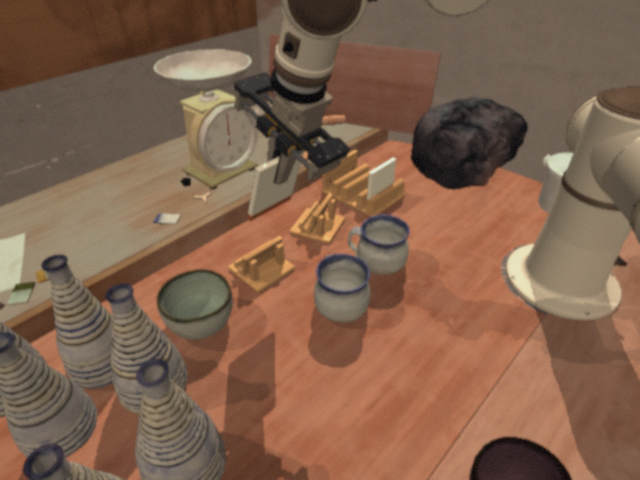

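The tall tile is held and clear of its easel. Moving over to the back slot.

```bash
python3 -m inch '[[9.6,4,-30,0,-0.002,0.029,5],[9.6,4,-30,0,-0.002,0.029,5],[9.6,4,-30,0,-0.002,0.029,5],[9.6,4,-30,0,-0.002,0.029,5],[9.6,4,-30,0,-0.002,0.029,5],[9.6,4,-30,0,-0.002,0.029,5],[9.6,4,-30,0,-0.002,0.029,5],[9.6,4,-30,0,-0.002,0.029,5],[9.6,4,-30,0,-0.002,0.029,5],[9.6,4,-30,0,-0.002,0.029,5]]'; python3 -c "
from h import *
plan(pose([.516,.0295,.2],-.005,0),5)"
```

```text
clock: 13.25
tool_pos: [0.4965, 0.087, 0.2313]
ee_rot: [-0.706, -0.02, -0.015, 0.708]
contact_force: [1.0, 0.2, -2.8]
width: 0.0103
per row x5: [  3.7   6.4 -11.5] [-0.0006  0.0026  0.0099] |deg 0.59 mm 13.7
path [[0.505, 0.064, 0.219], [0.516, 0.029, 0.2]] [0.516, 0.029, 0.2]
clock 13.25 F [ 1.   0.2 -2.8] w 0.0103
```

```bash
python3 -m inch '[[3.7,5,-11.5,-0.001,0.003,0.01,5],[3.7,5,-11.5,-0.001,0.003,0.01,5],[3.7,5,-11.5,-0.001,0.003,0.01,5],[3.7,5,-11.5,-0.001,0.003,0.01,5],[3.7,5,-9,-0.001,0.003,0.01,5],[0,3,0,0,0,0,5],[0,0,0,0,0,0,5],[0,0,0,0,0,0,5],[0,0,0,0,0,0,5],[0,0,0,0,0,0,5]]'; python3 -c "
from h import *
plan(pose([.516,.0295,.125],-.005,0),6)
c=cams('wrist');cv2.imwrite('pics/w8.png',c['frame'])
c=cams('scene');cv2.imwrite('pics/s8.png',cv2.resize(c['frame'][100:250,270:470],None,fx=4,fy=4,interpolation=2))"
```

```text
clock: 14.08
tool_pos: [0.517, 0.0225, 0.1979]
ee_rot: [0.708, -0.009, 0.002, -0.706]
contact_force: [-0.6, -0.2, -1.4]
width: 0.0099
per row x6: [-0.1 12.1  1.2] [ 0.0007 -0.0017 -0.0017] |deg 0.14 mm 12.2
path [[0.517, 0.025, 0.174], [0.516, 0.028, 0.137]] [0.516, 0.029, 0.125]
clock 14.0833 F [-0.6 -0.2 -1.4] w 0.0099
```

View pics/w8.png

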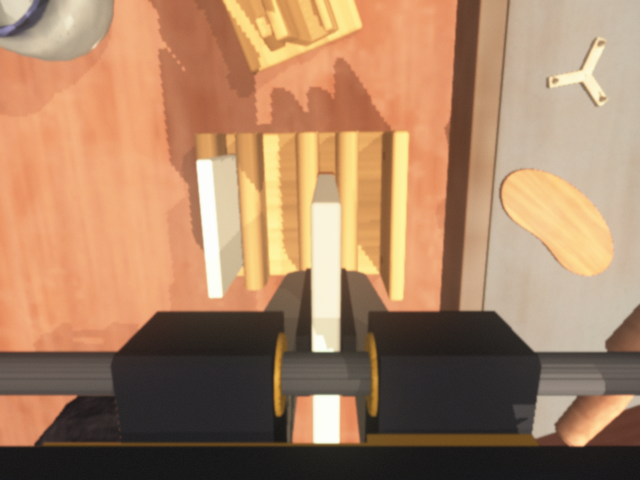

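View pics/s8.png

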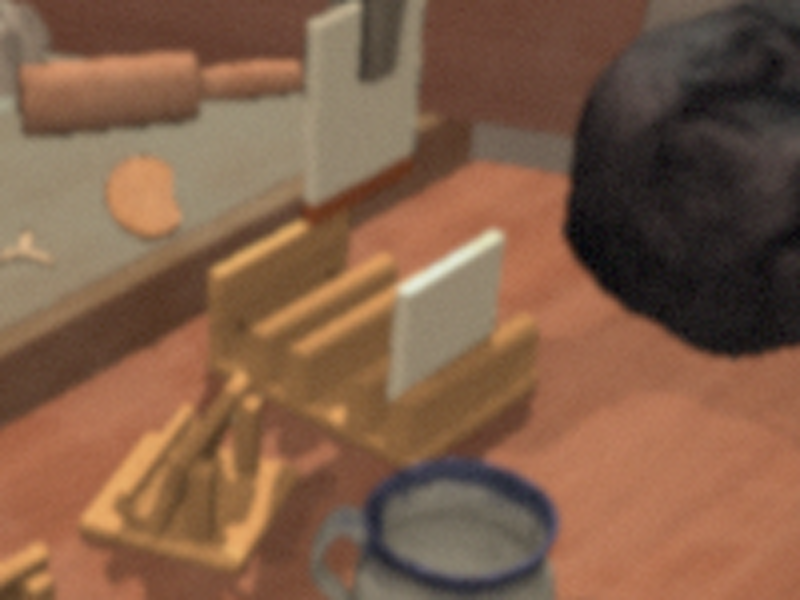

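The tall tile is upright over the back slot (tile at column 326, slot mid at about 327). Descending.

```bash
python3 -m inch '[[0,12,0.7,0,-0.002,-0.001,5],[0,12,0.7,0,-0.002,-0.001,5],[0,12,0.7,0,-0.002,-0.001,5],[0,12,0.7,0,-0.002,-0.001,5],[0,10,0.7,0,-0.002,-0.001,5],[0,10,0.7,0,0,0,5],[0,8,0,0,0,0,5],[0,6,0,0,0,0,5],[0,4,0,0,0,0,5],[0,0,0,0,0,0,5]]'; python3 -c "
from h import *
plan(pose([.516,.0295,.093],-.005,0),1)"
```

```text
clock: 15.02
tool_pos: [0.5165, 0.0283, 0.1048]
ee_rot: [0.709, -0.001, 0.0, -0.706]
contact_force: [-0.6, -1.4, -2.6]
width: 0.0096
per row x1: [-0.5 11.8  1.2] [ 0.0042  0.0035 -0.0014] |deg 0.32 mm 11.9
path [] [0.516, 0.03, 0.093]
clock 15.0167 F [-0.6 -1.4 -2.6] w 0.0096
```

```bash
python3 -m inch '[[-0.3,3,1,0.003,0.003,0,5],[0,3,0,0,0,0,5],[0,3,0,0,0,0,5],[0,3,0,0,0,0,5],[0,3,0,0,0,0,5],[0,3,0,0,0,0,5],[0,3,0,0,0,0,5],[0,3,0,0,0,0,5],[0,3,0,0,0,0,5],[0,3,0,0,0,0,5]]'; python3 -c "
from h import *
plan(pose([.516,.0295,.093],-.005,0),1)
c=cams('scene');cv2.imwrite('pics/s9.png',cv2.resize(c['frame'][100:250,270:470],None,fx=4,fy=4,interpolation=2))"
```

```text
clock: 15.85
tool_pos: [0.5192, 0.0286, 0.0928]
ee_rot: [0.708, -0.002, 0.0, -0.706]
contact_force: [-8.8, 0.4, 19.1]
width: 0.01
per row x1: [-3.2 -0.2  0.9] [ 0.0026  0.0016 -0.0028] |deg 0.24 mm 3.4
path [] [0.516, 0.029, 0.093]
clock 15.85 F [-8.8  0.4 19.1] w 0.01
```

View pics/s9.png

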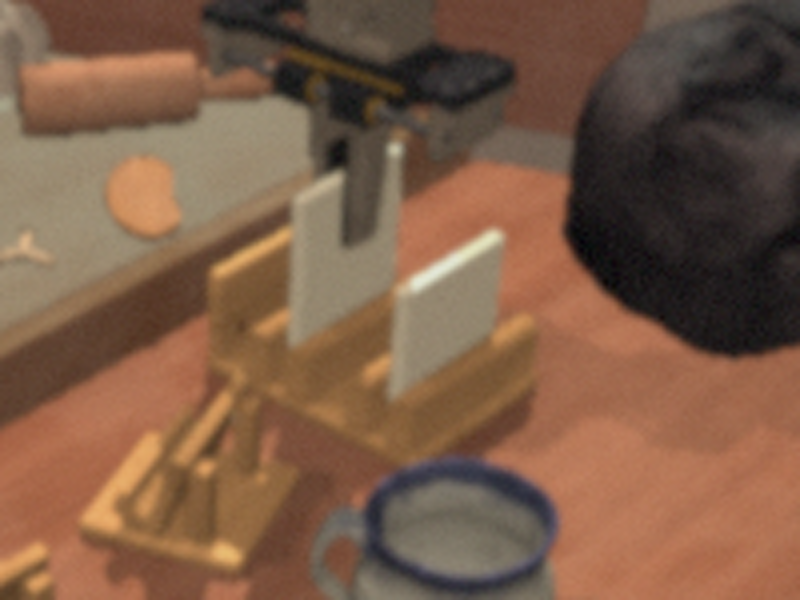

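Firm floor contact at z = 0.0928 (0.093 expected). I'll release and withdraw.

```bash
python3 -m inch '[[-1,-0.5,0,0,0,0,14],[0,0,0,0,0,0,20],[0,0,0,0,0,0,30],[0,0,0,0,0,0,30],[0,0,0,0,0,0,30],[0,0,0,0,0,0,30],[0,-10,0,0,0,0,30],[0,-15,0,0,0,0,30],[0,-20,0,0,0,0,30],[0,-25,0,0,0,0,30]]'; python3 -m inch '[[0,-20,0,0,0,0,30],[0,-20,0,0,0,0,30],[0,-20,0,0,0,0,30],[0,-10,0,0,0,0,30],[0,0,0,0,0,0,30],[0,0,0,0,0,0,30],[0,0,0,0,0,0,30],[0,0,0,0,0,0,30],[0,0,0,0,0,0,30],[0,0,0,0,0,0,30]]'; python3 - <<'E'
from h import *
T,s=tool(); c=cams("wrist"); W=T@c["hand_eye"]; f=c["frame"].copy()
for x,y,z in [(.516,.0295,.137),(.437,.0295,.107)]:
 for dx in(-.005,.005):
  for dy in(-.0475,.0475):
   q=proj(c,[x+dx,y+dy,z],W);cv2.circle(f,tuple(int(v) for v in q),3,(0,0,255),1)
cv2.imwrite("pics/w10.png",f)
c=cams('scene');f=c['frame'].copy()
for x,y,z in [(.516,.0295,.137),(.437,.0295,.107)]:
 for dx in(-.005,.005):
  for dy in(-.0475,.0475):
   q=proj(c,[x+dx,y+dy,z]);cv2.circle(f,tuple(int(v) for v in q),1,(0,0,255),-1)
cv2.imwrite('pics/s10.png',cv2.resize(f[100:250,270:470],None,fx=4,fy=4,interpolation=2))
c=cams('top');cv2.imwrite('pics/t10.png',c['frame'])
print(s["contact_force"],s["clock"])
E
```

```text
clock: 16.73
tool_pos: [0.5161, 0.029, 0.1633]
ee_rot: [0.708, -0.005, -0.002, -0.707]
contact_force: [-0.4, 0.6, 0.4]
width: 0.0299
clock: 17.57
tool_pos: [0.5172, 0.0291, 0.241]
ee_rot: [0.708, -0.003, -0.001, -0.706]
contact_force: [-0.6, 0.4, 0.2]
width: 0.0304
[-0.5776  0.3521  0.1955] 17.5667
```

View pics/w10.png

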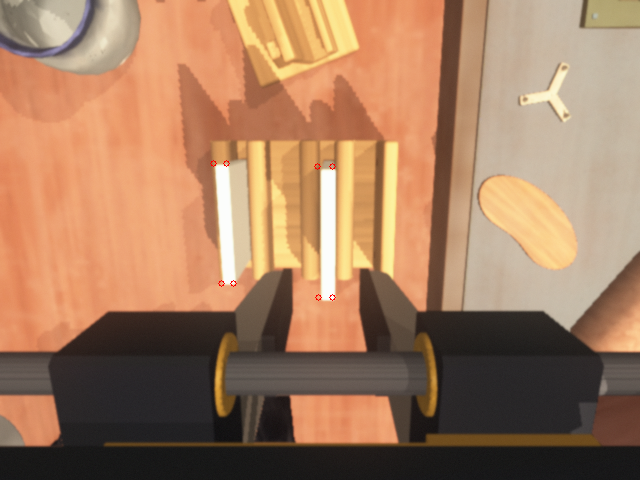

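View pics/s10.png

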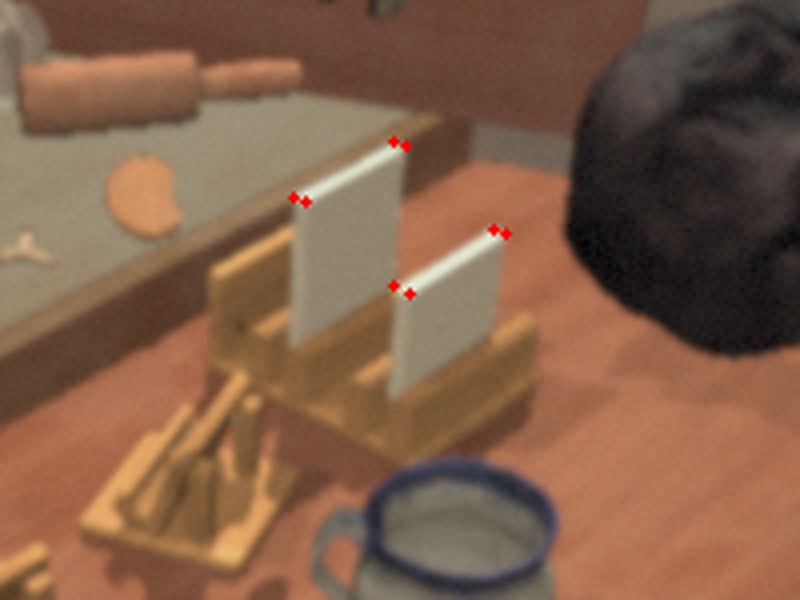

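View pics/t10.png

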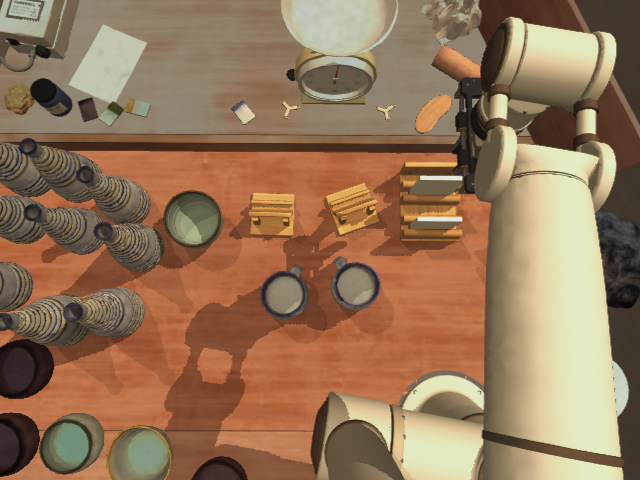

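Both tiles' top edges fall on the predicted standing pose in two views, and the mugs and bowl have not moved: they are at (285,294), (356,285) and (193,219), as at the start. Handing in.

```bash
python3 -c "
from station import robot
print(robot.sign_off())"
```

```text
the job is handed in; nothing more can be done
None
```

Both tiles are standing in the rack, and I handed the job in at about 17.7 s of the 59 s allowed; the hand-in gave no verdict. I pinched each tile by its free top, lifted it along its lean, turned it upright and lowered it foot down. The square tile is in the front slot and the taller one in the back slot.

- **Seating:** each tile was pressed until it met the slot floor, within about 1 mm of the expected height. The peak force reading was about 36 N on the square tile and about 19 N on the tall one. This is the force measured on the tool, with the load on the tile.
- **Position:** in the wrist and scene views, the top edges of both tiles fall on the corners predicted for upright, fully home and centred tiles, within a few pixels (roughly 2 mm).
- **Bystanders:** the mugs and the bowl are at the same pixels in the top view as at the start.
- **Robot:** the gripper had withdrawn well above the tiles, with the measured force near zero.

No check failed. A few moves ended 5–10 mm off target, and I corrected them before gripping or seating.

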